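# Shim the short foot of a rocking tube mixer

### The job

The tube mixer rocks because one of its four screw feet is too short to reach the bench. Without picking anything up, push the grey wedge shim along the bench, thin end first, under that foot until it is firmly snug; then press down on the top of the mixer's housing at that corner to prove that it no longer rocks, and take the hand away. Leave the wedge flat on the bench under the foot, the mixer where it stands and the other things undisturbed.

Things in the scene. Friction and masses are not known exactly. Their poses are not given: they have to be found in the camera images.
- mixer: Tube mixer, 4.5 kg, loose. White housing 170 (x) x 220 (y) mm, underside 22, flat top 67 mm high; a black tube rack on its top (-x,+y part) reaches 120 mm. Origin on the bench under its centre, z up. Feet: black discs 24 mm across at x +-105, y +-85 mm under ears (22 to 36 mm high, out to x +-111). Three stand on the bench, the (+x,-y) one does not. Its feet slip above about 15 N of sideways push.
- short_foot (a point): Centre of the flat underside of the short foot (24 mm across), 7 mm above the bench; its stud stands 7 mm higher above its ear than the others. The wedge comes in from the mixer's -y side, roughly along the mixer's +y. About 3 N down at this corner, unshimmed, rocks the mixer onto this foot.
- press_corner (a point): Point on the flat top of the mixer's housing near the short foot, 67 mm above the bench, 18 to 19 mm in from both edges: the place to press straight down with 5 to 15 N. The area within 15 mm is plain and rigid.
- wedge: Grey wedge shim, 90 g, loose, flat on the bench. Origin at bench height under the ramp's middle, z up, thin end towards +y. Ramp 60 mm wide (x), from y +35 (3 mm thick) to y -35 mm (13 mm thick). Behind it a heel block 60 wide, 28 high, y -35 to -47 mm: push with the fingertips on its flat rear face (y -47). Slides with about 1 N.
- wedge_tip (a point): Middle of the wedge's thin edge, at bench height, 35 mm ahead of the wedge's origin. It jams when this edge is 25 to 32 mm past the near side of the short foot: the push then rises steeply. About 8 N makes it snug and friction keeps it there; over 14 N can start to shove the mixer.
- rack: Bystander: black tube rack, 55 x 115 mm, 63 mm high with its tubes; origin under its centre.
- pot: Bystander: capped clear sample pot, 50 mm across, 60 mm high; origin under its centre.
- tipbox: Bystander: pipette tip box, 87 x 122 mm, 49 mm high; origin under its centre.
- cap: Bystander: red tube cap, 24 mm across, 18 mm high; origin under its centre.
Mind the look-alikes: they are no part of the job. Leave any yellow look-alike of the wedge alone.

How it is judged:
On the way, in this order (a step that is already met when the one before it is completed fails the run):
1. the wedge is pushed under the short foot and bears against it, the mixer level (contact force between wedge and mixer above 0.5 N and angle between mixer's own z axis and vertical below 0.012 rad and x of short_foot in the frame of wedge between -0.03 and 0.03 m), for 0.2 s.
2. the mixer is pressed with the fingers (over 4 N), the shimmed foot carries load and the mixer stays level (contact force between the fingers and mixer above 4 N and contact force between wedge and mixer above 2 N and angle between mixer's own z axis and vertical below 0.012 rad), for 0.2 s.
At the end, for the whole second after the job is handed in: The wedge lies flat on the bench under the short foot and bears against it (over 0.5 N, foot centre within the wedge's width), the mixer is level within 0.012 rad (0.7 degrees) and within 25 mm of where it stood, both at rest (all of step 1 and angle between wedge's own z axis and vertical below 0.03 rad and height (world z) of wedge below 0.004 m and linear speed of each of mixer, wedge below 0.01 m/s and distance of mixer from where it was at the start of the episode below 0.025 m); the robot touches nothing.
It fails at once if the wedge is lifted off the bench (height (world z) of wedge above 0.012 m).
It fails at once if the wedge is tipped up (angle between wedge's own z axis and vertical above 0.3 rad).
It fails at once if the mixer is lifted or tipped (more than 0.1 rad, or raised 10 mm) (angle between mixer's own z axis and vertical above 0.1 rad or height (world z) of mixer above 0.01 m).
It fails at once if the mixer is shoved more than 25 mm (distance of mixer from where it was at the start of the episode above 0.025 m).
It fails at once if a bystander is moved more than 15 mm (distance of any of rack, pot, tipbox, cap from where it was at the start of the episode above 0.015 m).
It also fails if it takes over 54 s, if anything falls off the work surface, if the arm or the gripper's body presses on something with over 40 N, if the wrist force passes 120 N, or if a joint passes its speed limit or range.

### The arm

A 6-joint arm with a two-finger parallel gripper is mounted at the origin on the work surface. World frame = base frame: x ahead of the robot, y to its left, z up, the work surface at z = 0. Lengths are in m, angles in rad, forces in N, time in s.
With the tool pointing down it reaches from about 0.225 to 0.875 m from the base axis. Payload 3.4 kg.
Tool frame: the origin (TCP) lies between the finger pads; the fingertips stand 14 mm ahead of it and the grasp point (between the pads) lies 5 mm behind it; z points along the fingers, y is the direction in which the jaws open and shut (so a half turn about z gives the same grasp; the last joint's range is limited). The gripper opens to 85 mm and grips with 20 to 120 N. Pads are 22 mm wide; open, the fingers measure 114 mm over their backs; the gripper's body (76 mm by 85 mm) begins 54 mm behind the grasp point. The pads swing forward as they close: fully open they stand 13 mm farther back than shut.
Start: joints at [1.156, 0.276, 1.505, -0, 1.361, -0.121], TCP at [0.167, 0.55, 0.245] pointing down, gripper open.
Joint ranges: [-2.89, 2.89], [-0.75, 2.08], [0.22, 2.7], [-1.18, 4.32], [0.11, 2.71], [-2.7, 2.7]. Speed limits (rad/s): [2.57, 2.57, 3.14, 3.14, 3.14, 3.14].

### API

Orientations are given as a unit quaternion [w, x, y, z].
In Python, from rig import manip, get_image, job gives the robot as it stands. The module is installed in compiled form; this text tells all that it offers.
- The arm moves only by the tool step_arm, never from a script. Its argument "moves" is one flat list of numbers, 5 for each row, row after row: the shift along the tool's x, y, z as a fraction of full scale, then the turn about the tool's z as a fraction of full scale, then the gripper's target within -1 to 1 (shut at 1, half-way at 0, fully open at -1). In form: [dx, dy, dz, twist, hand, dx, dy, dz, twist, hand, ...]. A call has 1 to 5 rows; each row is the pose to reach, as a shift and turn from the pose commanded when the call began, along the tool's axes at that moment, turning the shorter way round; what a row does not reach only later rows make up. Full scale, the value 1, is 500 mm for a shift and pi rad for a turn. A row lasts 1/10 s, in which the tool goes at most 50 mm and 8.59 degrees, less where a joint would pass 70% of its speed; a pose out of reach is approached as far as the arm can. A call with a number of a shift or a turn outside -1 to 1 is refused whole. A call with a gripper value outside its range is refused whole. The fingers move at their own pace and stop on an object; "force" is the grip in N (left out, the last holds). Time passes only in rows, so rows that repeat a pose let the fingers close. It gives the time, the measured TCP pose, the force and the opening at its end, in the units of the state.
- manip.get_state(): the state, without advancing time (a new reading comes with each control period).
- get_image(name): name is "scene" or "top"; returns a dict with "frame" (400x640x3 uint8, blue, green, red), "fx", "fy", "cx", "cy" (pixels), "k1" (the pictures are not rectified: a ray, as slopes to the right and down, at radius r is drawn at 1 + k1 r^2 times it, then the intrinsics apply), "rvec" (rotation vector, rad) and "tvec" (3), from world to camera coordinates, as OpenCV has them. Camera axes: x right, y down, z forward; pixel columns grow to the right and rows downward; lengths in m; the calibration is good to about 2 mm. A picture is of the moment at which its call begins. There is no depth.
- job.sign_off(): hands the job in, once; it reports no verdict.
The state is a dict: "clock": time; "qpos": joint angles; "qd": joint speeds; "effort": joint torques, N m; "position": TCP position; "ee_rot": TCP orientation; "contact_force": force on the tool from outside, world axes, zero at the start; "moment": the same for the moment, N m; "width": finger opening in m.
Only numpy, scipy, OpenCV 4.12 (cv2) and the standard library are available. Lean on these libraries where they do the work, as an engineer would, in place of code of your own. Each camera call takes 0.05 s, during which the arm holds its last target. There are 200 camera calls.

## Working session

There is one attempt and no reset: what is moved stays moved. The work goes in short steps, Python scripts to look and compute and a tool call to move; the robot and the scene stay as the last step left them, time stands still between calls to the robot, and variables do not carry over. Pictures are saved under pics/ and viewed, about 8 in all and at most 12, crops included, and the job is handed in when it is done.

Besides the shell and the picture viewer there is one more tool, called as name(argument=value, ...), one argument or row to a line, values as JSON. step_arm: Moves the arm, as the interface text tells. Its arguments: {"type":"object","properties":{"moves":{"type":"array","items":{"type":"number","minimum":-1,"maximum":1}},"force":{"type":"number"}},"required":["moves"]}

```bash
mkdir -p pics; cat > h.py <<'E'
import numpy as np, cv2, pickle
from rig import manip, get_image, job
def grab(n):
    g=get_image(n); return g
def ray(g,u,v):
    x=(u-g['cx'])/g['fx'];y=(v-g['cy'])/g['fy'];a,b=x,y
    for _ in range(20):
        s=1+g['k1']*(a*a+b*b);a,b=x/s,y/s
    R=cv2.Rodrigues(np.array(g['rvec'],float))[0];t=np.array(g['tvec'],float).ravel()
    return -R.T@t, R.T@np.array([a,b,1.])
def onz(g,u,v,z):
    o,d=ray(g,u,v);return (o+d*(z-o[2])/d[2]).round(4)
def proj(g,P):
    R=cv2.Rodrigues(np.array(g['rvec'],float))[0];p=R@np.array(P,float)+np.array(g['tvec'],float).ravel()
    a,b=p[0]/p[2],p[1]/p[2];s=1+g['k1']*(a*a+b*b)
    return np.array([g['fx']*a*s+g['cx'],g['fy']*b*s+g['cy']]).round(1)
E
python3 - <<'E'
from h import *
for n in('scene','top'):
    g=grab(n);pickle.dump(g,open(n+'.pkl','wb'));cv2.imwrite(f'pics/{n}0.png',g['frame'])
    print(n,ray(g,320,200),g['fx'])
s=manip.get_state();print({k:np.round(v,3) for k,v in s.items()})
E
```

```text
scene (array([1.07317454, 0.15979093, 0.56777563]), array([-0.66044247, -0.32225879, -0.67824513])) 368.95537658720593
top (array([ 0.50841376, -0.05271133,  0.99569566]), array([ 0.04056781,  0.00912956, -0.99915243])) 432.5732191815789
{'clock': np.float64(0.1), 'qpos': array([ 1.156,  0.277,  1.506, -0.   ,  1.361, -0.121]), 'qd': array([-0.001, -0.002, -0.002, -0.003, -0.001, -0.   ]), 'effort': array([ 2.000e-03, -4.177e+01, -2.464e+01, -0.000e+00,  6.000e-03,
        0.000e+00]), 'position': array([0.166, 0.55 , 0.245]), 'ee_rot': array([-0.   ,  0.146,  0.989, -0.001]), 'contact_force': array([-0.022, -0.537,  0.002]), 'moment': array([ 0.048, -0.06 , -0.02 ]), 'width': np.float64(0.085)}
```

View pics/scene0.png

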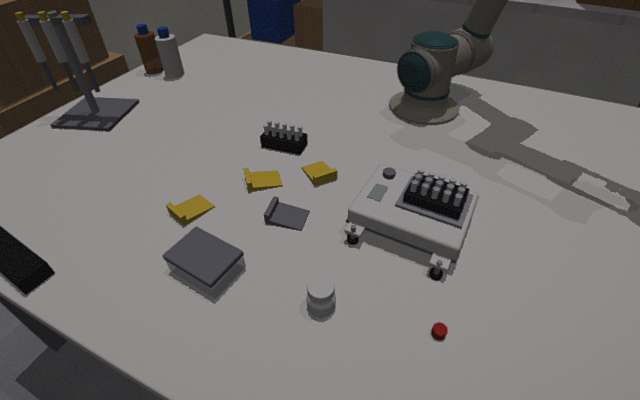

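View pics/top0.png

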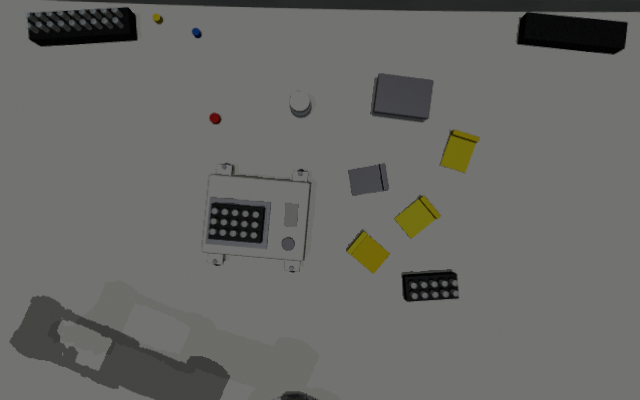

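The scene view shows the grey wedge near (287,214), three yellow look-alikes at (265,180), (320,172) and (190,208), and the mixer near (415,210). In the top view the wedge is at (369,180) with its heel to the right (-y), and the short-foot ear is near (300,174). The grey tip box at (403,96) is larger and has no ramp, so the only grey object with a ramp is the one at (369,180). I'll confirm that in a crop.

```bash
python3 - <<'E'
from h import *
g=pickle.load(open('top.pkl','rb'));s=pickle.load(open('scene.pkl','rb'))
a=cv2.resize(g['frame'][150:280,195:395],None,fx=4,fy=4,interpolation=cv2.INTER_CUBIC)
a=cv2.convertScaleAbs(a,alpha=1.8)
cv2.imwrite('pics/c1.png',a)
b=cv2.resize(s['frame'][160:290,255:455],None,fx=4,fy=4,interpolation=cv2.INTER_CUBIC)
cv2.imwrite('pics/c2.png',cv2.convertScaleAbs(b,alpha=1.3))
f=g['frame'];print(f[180,345:392].astype(int).tolist()[::3], f[217,320])
E
```

```text
[[113, 115, 115], [112, 113, 113], [73, 69, 69], [73, 69, 68], [73, 69, 69], [74, 69, 68], [74, 69, 69], [74, 70, 70], [74, 69, 69], [74, 70, 70], [75, 70, 69], [74, 69, 70], [26, 24, 24], [75, 70, 70], [76, 76, 76], [113, 115, 114]] [112 114 114]
```

View pics/c1.png

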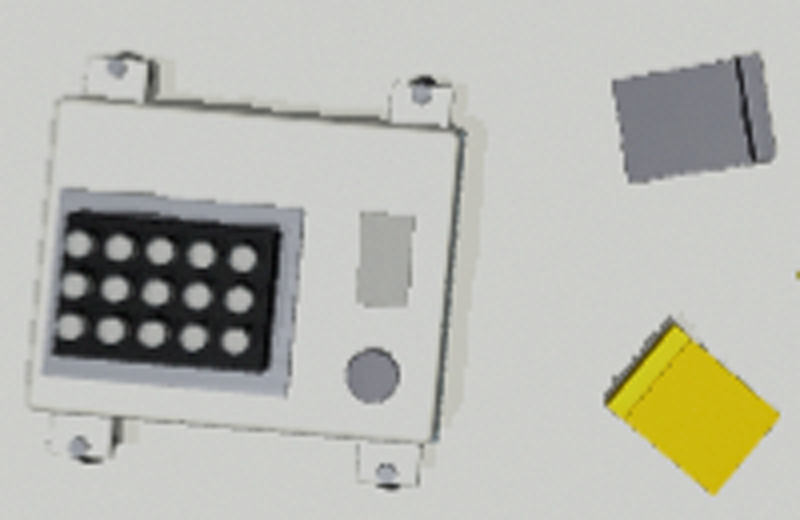

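View pics/c2.png

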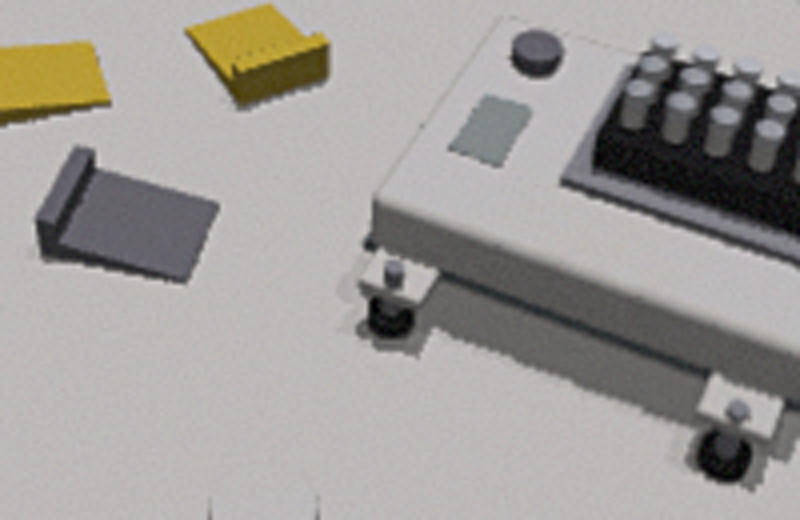

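The crop confirms the grey wedge. Its thin edge runs from (613,80) to (629,183) and its heel is at the right end. The short-foot ear is at (421,97), with its stud standing highest in the scene crop at (393,272).

```bash
cat > m.py <<'E'
from h import *
g=pickle.load(open('top.pkl','rb'));s=pickle.load(open('scene.pkl','rb'))
T=lambda u,v,z:onz(g,(u+.5)/4-.5+195,(v+.5)/4-.5+150,z)
S=lambda u,v,z:onz(s,(u+.5)/4-.5+255,(v+.5)/4-.5+160,z)
print('housing');C=[T(60,98,.067),T(463,129,.067),T(436,440,.067),T(30,409,.067)];print(*C,np.mean(C,0))
print('sides',[np.linalg.norm(C[i]-C[i-1]).round(3) for i in range(4)])
print('scene corner(+x,-y)',S(375,197,.067))
print('studs top',T(421,95,.045),T(119,68,.04),T(80,445,.04),T(387,472,.04))
print('stud scene',S(393,263,.05),'foot scene',S(391,330,.007))
print('wedge thin',T(613,80,.003),T(629,183,.003),S(218,207,.003),S(187,282,.0))
print('wedge heel top rear',T(760,52,.028),T(776,160,.028),S(80,148,.028),S(38,217,.028))
for n,(u,v,z) in dict(pot=(300,100,.06),tipbox=(403,96,.049),rack=(431,285,.06),cap=(215,118,.018)).items(): print(n,onz(g,u,v,z))
E
python3 m.py
```

```text
housing
[0.5964 0.1942 0.067 ] [ 0.5847 -0.0226  0.067 ] [ 0.418  -0.0122  0.067 ] [0.4298 0.2044 0.067 ] [0.507225 0.09095  0.067   ]
sides [np.float64(0.167), np.float64(0.217), np.float64(0.167), np.float64(0.217)]
scene corner(+x,-y) [ 0.5859 -0.0169  0.067 ]
studs top [0.6048 0.0017 0.045 ] [0.6164 0.1694 0.04  ] [0.4085 0.1839 0.04  ] [0.3973 0.0154 0.04  ]
stud scene [0.608 0.002 0.05 ] foot scene [0.6125 0.0048 0.007 ]
wedge thin [ 0.6201 -0.1062  0.003 ] [ 0.561  -0.1166  0.003 ] [ 0.5662 -0.1146  0.003 ] [ 0.6201 -0.1059  0.    ]
wedge heel top rear [ 0.6349 -0.1869  0.028 ] [ 0.5744 -0.1969  0.028 ] [ 0.5786 -0.1918  0.028 ] [ 0.6339 -0.1846  0.028 ]
pot [0.7637 0.0045 0.06  ]
tipbox [ 0.7803 -0.2217  0.049 ]
rack [ 0.37   -0.2855  0.06  ]
cap [0.7292 0.1991 0.018 ]
```

Measured values:
- **Mixer:** centre about (0.507, 0.091), yaw about -0.054 rad, sides 167 x 217 mm against 170 x 220 given.
- **Short foot:** about (0.607, 0.001).
- **Wedge:** thin-edge middle (0.592, -0.111), rear-face middle (0.605, -0.190), length 82 mm as given, yaw about +0.17 rad.

I'll go to a point above and behind the heel with the jaws across it, at about 28 mm opening.

step_arm(
  moves=[-0.4,-0.38,0,0.23,0.34,-0.4,-0.38,0,0.23,0.34,-0.4,-0.38,0,0.23,0.34,-0.4,-0.38,0,0.23,0.34,-0.4,-0.38,0,0.23,0.34],
  force=40,
)

```text
clock: 0.6
position: [0.2905, 0.3312, 0.245]
ee_rot: [0.0, 0.489, 0.873, -0.0]
contact_force: [1.2, -0.1, -0.9]
width: 0.0278
```

```bash
cat >> h.py <<'E'
from scipy.spatial.transform import Rotation as Ro
def goal(x,y,z,yaw):
    s=manip.get_state();q=s['ee_rot'];R=Ro.from_quat([q[1],q[2],q[3],q[0]]).as_matrix()
    cy=np.arctan2(R[1,1],R[0,1]);d=R.T@(np.array([x,y,z])-s['position'])
    print('t',round(float(s['clock']),2),'pos',np.round(s['position'],4),'yaw',round(cy,3),'w',round(float(s['width']),4),'F',np.round(s['contact_force'],2),'tilt',np.round(R[:,2],3))
    print('units',np.round(d/.5,4),'twist',round(-(yaw-cy)/np.pi,4))
E
python3 -c "
from h import *
goal(.61,-.222,.245,.17)"
```

```text
t 0.6 pos [0.2905 0.3312 0.245 ] yaw 0.55 w 0.0278 F [ 1.23 -0.1  -0.94] tilt [-0. -0. -1.]
units [-1.2773e+00 -3.3300e-02  3.0000e-04] twist 0.1209
```

step_arm(
  moves=[-0.5,-0.01,0,0.12,0.34,-0.5,-0.01,0,0.12,0.34,-0.5,-0.01,0,0.12,0.34,-0.5,-0.01,0,0.12,0.34,-0.5,-0.01,0,0.12,0.34],
)

```text
clock: 1.1
position: [0.4179, 0.116, 0.2452]
ee_rot: [-0.0, 0.642, 0.767, 0.0]
contact_force: [1.2, 1.3, -0.7]
width: 0.0285
```

```bash
python3 -c "
from h import *
goal(.61,-.222,.245,.17)"
```

```text
t 1.1 pos [0.4179 0.116  0.2452] yaw 0.177 w 0.0285 F [ 1.17  1.27 -0.68] tilt [ 0.  0. -1.]
units [-7.332e-01  2.591e-01  2.000e-04] twist 0.0023
```

step_arm(
  moves=[-0.733,0.26,0,0,0.34,-0.733,0.26,0,0,0.34,-0.733,0.26,0,0,0.34,-0.733,0.26,0,0,0.34,-0.733,0.26,0,0,0.34],
)

```text
clock: 1.6
position: [0.5418, -0.1012, 0.2449]
ee_rot: [-0.0, 0.642, 0.767, 0.0]
contact_force: [0.6, 0.5, 0.1]
width: 0.0285
```

```bash
python3 -c "
from h import *
goal(.61,-.222,.1,.17)"
```

```text
t 1.6 pos [ 0.5418 -0.1012  0.2449] yaw 0.177 w 0.0285 F [0.58 0.51 0.07] tilt [-0.     0.001 -1.   ]
units [-0.2621  0.0919  0.2896] twist 0.0022
```

step_arm(
  moves=[-0.262,0.092,0,0,0.34,-0.262,0.092,0,0,0.34,-0.262,0.092,0,0,0.34,-0.262,0.092,0.1,0,0.34,-0.262,0.092,0.2,0,0.34],
)

```text
clock: 2.1
position: [0.6113, -0.2222, 0.1448]
ee_rot: [0.002, 0.642, 0.766, 0.001]
contact_force: [-0.9, -0.0, 0.1]
width: 0.0281
```

```bash
python3 -c "
from h import *
goal(.61,-.222,.05,.17)
g=grab('scene');pickle.dump(g,open('s1.pkl','wb'));cv2.imwrite('pics/s1.png',cv2.resize(g['frame'][130:280,210:410],None,fx=4,fy=4,interpolation=cv2.INTER_CUBIC))"
```

```text
t 2.1 pos [ 0.6113 -0.2222  0.1448] yaw 0.175 w 0.0281 F [-0.87 -0.02  0.11] tilt [ 0.004 -0.002 -1.   ]
units [ 0.0014 -0.0031  0.1897] twist 0.0017
```

View pics/s1.png

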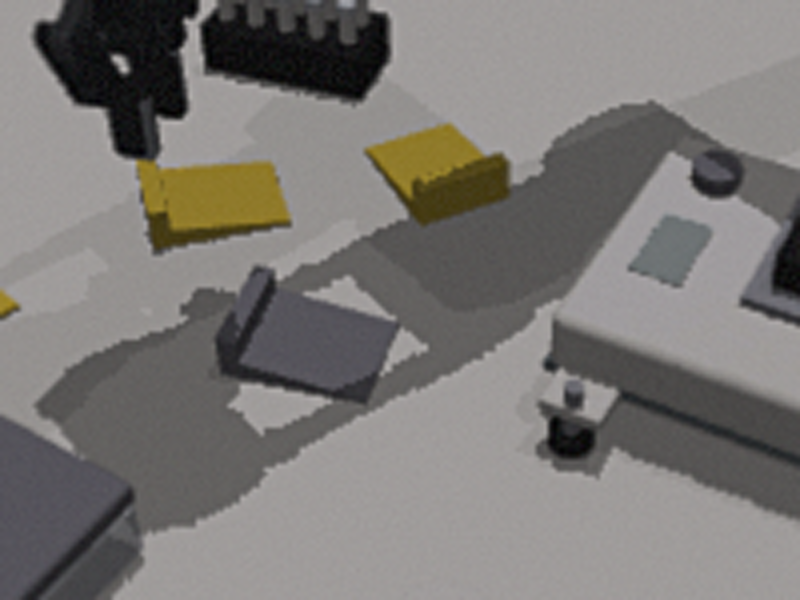

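The picture shows the gripper above and behind the heel, with its shadow on the wedge at (310,330). The path down is clear of the yellow look-alikes and the tip box.

step_arm(
  moves=[0,0,0.09,0,0.34,0,0,0.17,0,0.34,0,0,0.236,0,0.34,0,0,0.238,0,0.34],
)

```text
clock: 2.55
position: [0.6063, -0.2182, 0.0221]
ee_rot: [-0.005, 0.642, 0.767, -0.001]
contact_force: [-0.8, -0.4, 0.2]
width: 0.0284
```

```bash
python3 -c "
from h import *
goal(.607,-.202,.026,.17)
g=grab('top');pickle.dump(g,open('t1.pkl','wb'));cv2.imwrite('pics/t1.png',cv2.convertScaleAbs(cv2.resize(g['frame'][130:280,280:440],None,fx=5,fy=4,interpolation=cv2.INTER_CUBIC),alpha=1.8))"
```

```text
t 2.55 pos [ 0.6063 -0.2182  0.0221] yaw 0.178 w 0.0284 F [-0.85 -0.42  0.2 ] tilt [-0.009  0.005 -1.   ]
units [ 0.0317  0.007  -0.0076] twist 0.0025
```

step_arm(
  moves=[0.01,0,0,0,0.34,0.02,0,0,0,0.34,0.03,0,0,0,0.34,0.04,0,0,0,0.34,0.05,0,0,0,0.34],
)

```text
clock: 3.1
position: [0.606, -0.1954, 0.0275]
ee_rot: [0.001, 0.641, 0.767, 0.0]
contact_force: [0.7, -1.6, 0.3]
width: 0.0284
```

```bash
python3 -c "
from h import *
goal(.61,-.18,.024,.10)
g=grab('top');pickle.dump(g,open('t1.pkl','wb'));cv2.imwrite('pics/t1.png',cv2.convertScaleAbs(cv2.resize(g['frame'][130:280,260:460],None,fx=4,fy=4,interpolation=cv2.INTER_CUBIC),alpha=1.8))"
```

```text
t 3.1 pos [ 0.606  -0.1954  0.0275] yaw 0.178 w 0.0284 F [ 0.72 -1.6   0.26] tilt [ 0.002 -0.001 -1.   ]
units [0.029  0.0132 0.007 ] twist 0.0248
```

View pics/t1.png

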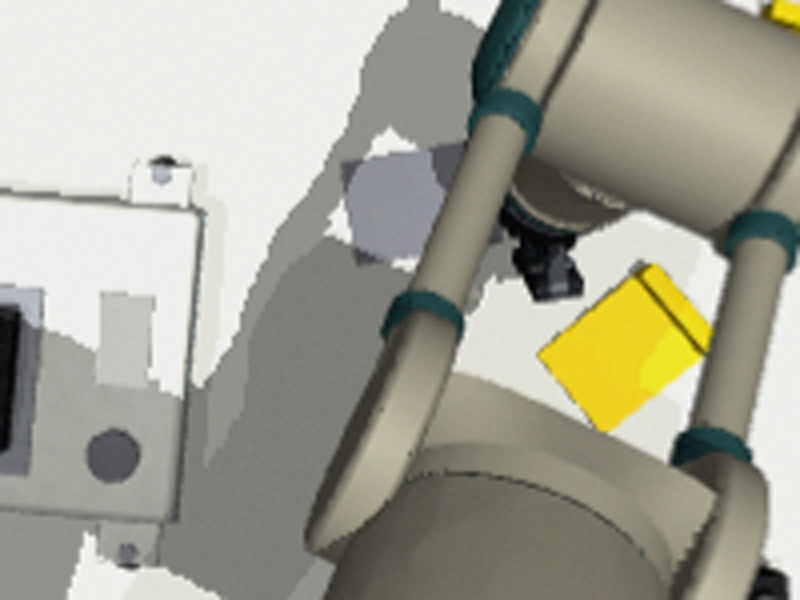

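The thin edge is now at crop (342,162) to (358,262), about 6 mm further on, and F_y is -1.6 N, so the fingers are on the heel. I'll push in +y while turning the wedge clockwise.

step_arm(
  moves=[0.018,0.003,0.002,0.0075,0.34,0.036,0.006,0.004,0.015,0.34,0.053,0.009,0.005,0.0225,0.34,0.071,0.012,0.005,0.03,0.34,0.089,0.016,0.005,0.0376,0.34],
)

```text
clock: 3.65
position: [0.6051, -0.1499, 0.0239]
ee_rot: [-0.0, 0.686, 0.727, -0.0]
contact_force: [0.3, -0.8, -0.1]
width: 0.028
```

```bash
python3 -c "
from h import *
goal(.605,-.11,.025,-.03)
g=grab('scene');pickle.dump(g,open('s2.pkl','wb'));cv2.imwrite('pics/s2.png',cv2.resize(g['frame'][130:280,230:430],None,fx=4,fy=4,interpolation=cv2.INTER_CUBIC))"
```

```text
t 3.65 pos [ 0.6051 -0.1499  0.0239] yaw 0.058 w 0.028 F [ 0.26 -0.76 -0.11] tilt [-0. -0. -1.]
units [ 0.0797  0.0044 -0.0023] twist 0.0282
```

View pics/s2.png

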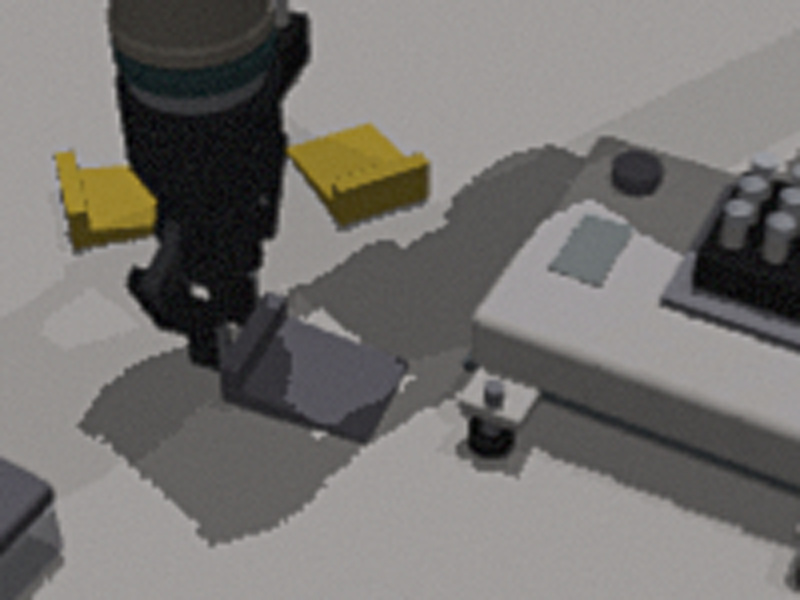

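The wedge has followed and turned. Its thin-edge corners are at crop (408,362) and (367,442), and the foot is at (490,437).

```bash
python3 -c "
from h import *
g=pickle.load(open('s2.pkl','rb'))
S=lambda u,v,z:onz(g,(u+.5)/4-.5+230,(v+.5)/4-.5+130,z)
a,b=S(408,363,.003),S(367,443,0);print(a,b,(a+b)/2,np.linalg.norm((a-b)[:2]),np.arctan2((b-a)[1],(b-a)[0]))
print('heel',S(268,293,.028),S(222,365,.028));print('foot',S(490,453,.007),S(493,378,.048))"
```

```text
[ 0.5709 -0.0588  0.003 ] [ 0.6284 -0.056   0.    ] [ 0.59965 -0.0574   0.0015 ] 0.05756813354625977 0.04865721671997662
heel [ 0.5764 -0.1385  0.028 ] [ 0.6335 -0.1347  0.028 ]
foot [0.6145 0.0051 0.007 ] [6.032e-01 2.000e-04 4.800e-02]
```

step_arm(
  moves=[0.018,0.002,0,0.006,0.34,0.036,0.004,0,0.012,0.34,0.054,0.006,-0.001,0.018,0.34,0.072,0.008,-0.001,0.024,0.34,0.09,0.01,-0.001,0.03,0.34],
)

```text
clock: 4.2
position: [0.6075, -0.1048, 0.0243]
ee_rot: [-0.0, 0.719, 0.695, -0.0]
contact_force: [-1.4, -0.9, 0.7]
width: 0.0282
```

```bash
python3 -c "
from h import *
goal(.607,-.076,.024,-.04)"
```

```text
t 4.2 pos [ 0.6075 -0.1048  0.0243] yaw -0.035 w 0.0282 F [-1.42 -0.95  0.68] tilt [-0. -0. -1.]
units [ 0.0575 -0.003   0.0005] twist 0.0015
```

step_arm(
  moves=[0.008,0,0,0,0.34,0.016,0,0,0,0.34,0.024,0,0,0,0.34,0.032,0,0,0,0.34,0.038,0,0,0,0.34],
)

```text
clock: 4.7
position: [0.6083, -0.0858, 0.0243]
ee_rot: [-0.0, 0.719, 0.695, 0.0]
contact_force: [-0.5, -0.1, -0.1]
width: 0.0282
```

step_arm(
  moves=[0.002,0,0,0,0.34,0.004,0,0,0,0.34,0.006,0,0,0,0.34],
)

```text
clock: 5.0
position: [0.6084, -0.083, 0.0243]
ee_rot: [-0.0, 0.719, 0.695, 0.0]
contact_force: [0.7, -0.4, -0.2]
width: 0.0283
```

step_arm(
  moves=[0.002,0,0,0,0.34,0.004,0,0,0,0.34],
)

```text
clock: 5.2
position: [0.6085, -0.081, 0.0243]
ee_rot: [-0.0, 0.719, 0.695, 0.0]
contact_force: [0.8, -0.3, -0.6]
width: 0.0279
```

step_arm(
  moves=[0.002,0,0,0,0.34,0.004,0,0,0,0.34],
)

```text
clock: 5.4
position: [0.6086, -0.0789, 0.0243]
ee_rot: [-0.0, 0.719, 0.695, 0.0]
contact_force: [-0.4, -0.1, -0.5]
width: 0.0281
```

step_arm(
  moves=[0.002,0,0,0,0.34,0.004,0,0,0,0.34],
)

```text
clock: 5.6
position: [0.6086, -0.0769, 0.0243]
ee_rot: [-0.0, 0.719, 0.695, 0.0]
contact_force: [0.2, -0.3, -0.9]
width: 0.0287
```

step_arm(
  moves=[0.002,0,0,0,0.34],
)

```text
clock: 5.7
position: [0.6087, -0.0759, 0.0243]
ee_rot: [-0.0, 0.719, 0.695, 0.0]
contact_force: [-0.2, -1.0, -0.4]
width: 0.0285
```

step_arm(
  moves=[0.002,0,0,0,0.34,0.004,0,0,0,0.34],
)

```text
clock: 5.9
position: [0.6088, -0.074, 0.0243]
ee_rot: [0.0, 0.719, 0.695, 0.0]
contact_force: [-0.6, -1.1, -0.7]
width: 0.0282
```

step_arm(
  moves=[0.002,0,0,0,0.34],
)

```text
clock: 6.0
position: [0.6088, -0.0732, 0.0243]
ee_rot: [0.0, 0.719, 0.695, -0.0]
contact_force: [0.3, -3.3, -0.7]
width: 0.0281
```

step_arm(
  moves=[0.002,0,0,0,0.34],
)

```text
clock: 6.1
position: [0.609, -0.0728, 0.0243]
ee_rot: [0.001, 0.719, 0.695, -0.0]
contact_force: [-0.5, -4.6, -0.1]
width: 0.0284
```

```bash
python3 -c "
from h import *
g=grab('scene');pickle.dump(g,open('s3.pkl','wb'));cv2.imwrite('pics/s3.png',cv2.resize(g['frame'][150:270,270:430],None,fx=5,fy=5,interpolation=cv2.INTER_CUBIC))
goal(.607,-.07,.024,-.04)"
```

```text
t 6.15 pos [ 0.6089 -0.0727  0.0243] yaw -0.034 w 0.0281 F [-0.92 -4.39 -0.76] tilt [ 0.    -0.001 -1.   ]
units [ 0.0053 -0.004   0.0006] twist 0.0019
```

View pics/s3.png

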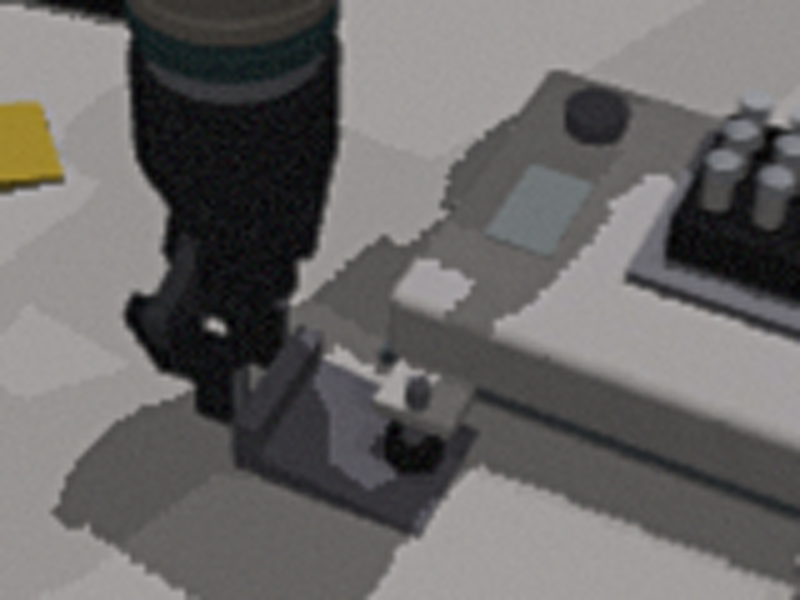

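The wedge is under the short foot at crop (413,445), well centred across its width. The push is rising, at 4.5 N, so the wedge is jamming where expected. I'll push on to about 8 to 9 N.

step_arm(
  moves=[0.002,0,0,0,0.34],
)

```text
clock: 6.25
position: [0.609, -0.0723, 0.0244]
ee_rot: [0.001, 0.719, 0.695, -0.001]
contact_force: [-0.2, -6.5, -1.0]
width: 0.0281
```

step_arm(
  moves=[0.002,0,0,0,0.34],
)

```text
clock: 6.35
position: [0.6091, -0.072, 0.0244]
ee_rot: [0.001, 0.719, 0.695, -0.001]
contact_force: [-0.5, -9.4, 0.2]
width: 0.0281
```

step_arm(
  moves=[0,0,0,0,0.34,0,0,0,0,0.34,0,0,0,0,0.34],
)

```text
clock: 6.65
position: [0.6091, -0.072, 0.0244]
ee_rot: [0.001, 0.719, 0.695, -0.001]
contact_force: [-0.8, -7.3, -0.8]
width: 0.028
```

step_arm(
  moves=[-0.01,0,0,0,0.34,-0.03,0,0,0,0.34,-0.06,0,0,0,0.34,-0.1,0,0,0,0.34,-0.1,0,-0.05,0,0.34],
)

```text
clock: 7.15
position: [0.6049, -0.1222, 0.0466]
ee_rot: [-0.003, 0.72, 0.694, -0.002]
contact_force: [0.3, 0.2, 0.9]
width: 0.0282
```

```bash
python3 -c "
from h import *
goal(.569,-.004,.17,-.04)"
```

```text
t 7.15 pos [ 0.6049 -0.1222  0.0466] yaw -0.037 w 0.0282 F [0.3  0.22 0.87] tilt [-0.006  0.001 -1.   ]
units [ 0.2338 -0.082  -0.2461] twist 0.0009
```

Up, close the fingers, then over the press point.

step_arm(
  moves=[0,0,-0.1,0,1,0,0,-0.2,0,1,0,0,-0.25,0,1,0.08,-0.03,-0.25,0,1,0.16,-0.06,-0.25,0,1],
)

```text
clock: 7.65
position: [0.5807, -0.0399, 0.1757]
ee_rot: [0.001, 0.721, 0.693, 0.001]
contact_force: [0.9, 0.2, -1.0]
width: 0.0002
```

```bash
python3 -c "
from h import *
goal(.569,-.004,.1,-.04)"
```

```text
t 7.65 pos [ 0.5807 -0.0399  0.1757] yaw -0.038 w 0.0002 F [ 0.9   0.24 -0.98] tilt [ 0.003  0.    -1.   ]
units [ 0.0707 -0.0267  0.1514] twist 0.0005
```

step_arm(
  moves=[0.035,-0.013,0,0,1,0.07,-0.026,0,0,1,0.07,-0.026,0.08,0,1,0.07,-0.026,0.15,0,1,0.07,-0.026,0.15,0,1],
)

```text
clock: 8.15
position: [0.5647, -0.0035, 0.095]
ee_rot: [-0.004, 0.719, 0.695, -0.003]
contact_force: [-0.4, 1.0, 0.0]
width: -0.0001
```

```bash
python3 -c "
from h import *
goal(.569,-.004,.085,-.04)
g=grab('scene');pickle.dump(g,open('s4.pkl','wb'));cv2.imwrite('pics/s4.png',cv2.resize(g['frame'][150:270,290:450],None,fx=5,fy=5,interpolation=cv2.INTER_CUBIC))"
```

```text
t 8.15 pos [ 0.5647 -0.0035  0.095 ] yaw -0.035 w -0.0001 F [-0.41  0.97  0.01] tilt [-0.01   0.001 -1.   ]
units [-0.0008  0.0087  0.0199] twist 0.0016
```

View pics/s4.png

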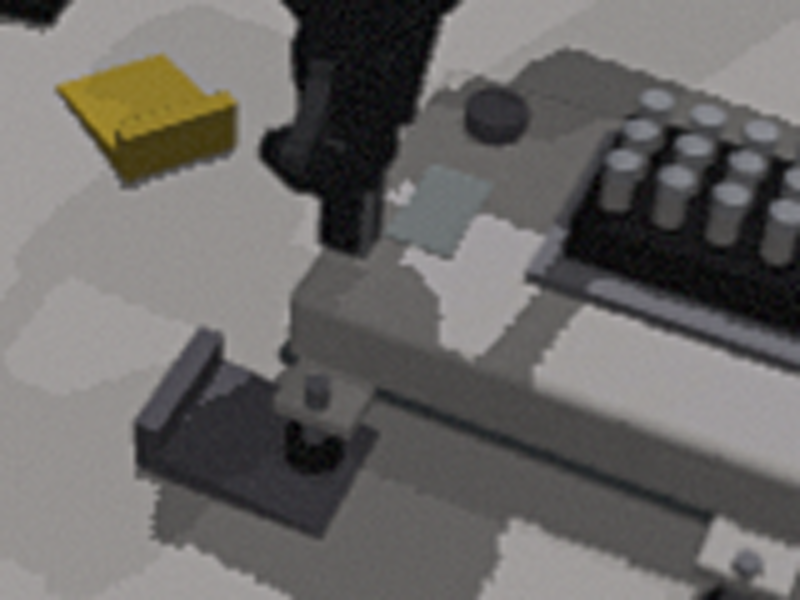

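The wedge stays under the foot at (313,445), with its heel at (180,395). The fingertips hover over the corner at (345,250). I'll lower them gently.

step_arm(
  moves=[0,0,0.01,0,1,0,0,0.018,0,1,0,0,0.022,0,1],
)

```text
clock: 8.5
position: [0.5691, -0.0039, 0.0892]
ee_rot: [0.001, 0.719, 0.695, 0.001]
contact_force: [-0.3, -0.1, 0.0]
width: 0.0
```

step_arm(
  moves=[0,0,0.003,0,1,0,0,0.006,0,1],
)

```text
clock: 8.7
position: [0.5685, -0.0036, 0.0857]
ee_rot: [0.0, 0.719, 0.695, 0.0]
contact_force: [0.5, 0.4, -0.6]
width: -0.0001
```

step_arm(
  moves=[0,0,0.003,0,1,0,0,0.006,0,1],
)

```text
clock: 8.9
position: [0.5683, -0.0035, 0.0823]
ee_rot: [0.0, 0.719, 0.695, 0.0]
contact_force: [0.1, 0.9, 0.3]
width: -0.0006
```

step_arm(
  moves=[0,0,0.002,0,1,0,0,0.003,0,1],
)

```text
clock: 9.1
position: [0.5682, -0.0035, 0.081]
ee_rot: [-0.0, 0.719, 0.695, 0.0]
contact_force: [-1.3, 0.2, 5.0]
width: -0.0001
```

step_arm(
  moves=[0,0,0.002,0,1],
)

```text
clock: 9.2
position: [0.5682, -0.0036, 0.0809]
ee_rot: [0.0, 0.719, 0.695, 0.0]
contact_force: [-3.3, 1.0, 13.8]
width: -0.0003
```

step_arm(
  moves=[0,0,-0.0005,0,1,0,0,-0.0005,0,1,0,0,-0.0005,0,1,0,0,-0.0005,0,1,0,0,-0.0005,0,1],
)

```text
clock: 9.7
position: [0.5682, -0.0035, 0.081]
ee_rot: [0.0, 0.719, 0.695, 0.0]
contact_force: [-1.0, 0.1, 6.1]
width: 0.0
```

step_arm(
  moves=[0,0,-0.01,0,1,0,0,-0.04,0,1,0,0,-0.1,0,1,0,0,-0.2,0,1,0,0,-0.25,0,1],
)

```text
clock: 10.2
position: [0.5698, -0.0037, 0.2089]
ee_rot: [0.002, 0.719, 0.695, 0.002]
contact_force: [0.3, -0.5, -0.6]
width: 0.0001
```

step_arm(
  moves=[-0.1,0,0,0,1,-0.2,0,0,0,1,-0.3,0,0,0,1,-0.4,0,0,0,1,-0.5,0,0,0,1],
)

```text
clock: 10.7
position: [0.5592, -0.2553, 0.2052]
ee_rot: [0.0, 0.719, 0.695, 0.0]
contact_force: [1.1, -0.3, -0.2]
width: -0.0003
```

```bash
python3 -c "
from h import *
goal(.569,-.004,.1,-.04)
a=grab('scene');b=grab('top');pickle.dump(b,open('t5.pkl','wb'))
f=lambda i:cv2.resize(i,(400,300),interpolation=cv2.INTER_CUBIC)
o=np.hstack([f(a['frame'][165:285,280:440]),f(b['frame'][110:260,200:400])]);cv2.imwrite('pics/s5.png',cv2.convertScaleAbs(o,alpha=1.5))"
```

```text
t 10.7 pos [ 0.5592 -0.2553  0.2052] yaw -0.035 w -0.0003 F [ 1.14 -0.32 -0.18] tilt [ 0.001 -0.    -1.   ]
units [0.503  0.0019 0.2104] twist 0.0016
```

View pics/s5.png

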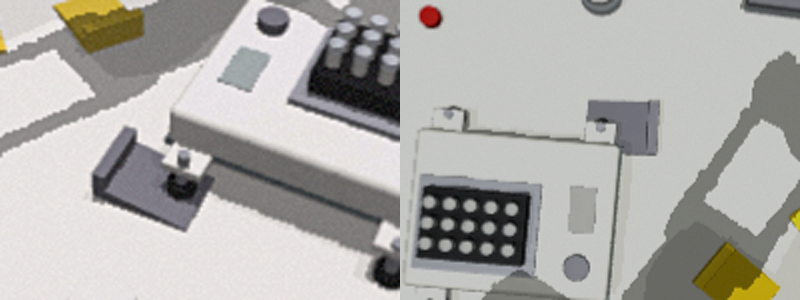

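The wedge sits flat under the short foot in both views, and the mixer is within about 3 mm of where it stood. The hand is clear and nothing else has moved. Handing in.

```bash
python3 -c "
from h import *
print(job.sign_off())"
```

```text
the job is handed in; nothing more can be done
None
```

The grey wedge is under the short foot and snug, the corner press is done, and the job is handed in at about 10.8 s of the 54 s allowed. The sign-off gives no verdict.

- **Push:** I pushed the wedge thin end first with two fingertips low on its heel and turned it to line up with the foot. It jammed where expected. The push rose to about 9.4 N and settled at 7.3 N while held, below the 14 N that could shove the mixer.
- **Press:** I pressed on the housing at the short-foot corner with closed fingers. The force peaked at 13.8 N and read 6.1 N at the end of a 0.5 s hold. The tip height stayed at 0.081 m within 0.1 mm from first contact to the end of the hold, so the corner gave no sign of rocking.
- **Last checks:** The final pictures show the wedge flat under the foot and the hand well clear. The mixer looked within about 3 mm of its start. None of the bystanders in the crops looked moved; the tip box and the loose rack were not fully in view.
- **Not measured:** I had no direct reading of the force between wedge and foot, or of the mixer's tilt. I judged both from the push force, the steady press height and the pictures.
- **Disagreement:** The two camera views differed by 2 to 6 mm on some points, but no check failed.

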